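# Set a culture dish on the tilted reading stand with its tab at the mark

## Robot

A 6-joint arm with a two-finger parallel gripper is mounted at the origin on a cart in front of the work surface, level with it; the furniture and walls round the work are solid. World frame = base frame: x ahead of the robot, y to its left, z up, the work surface at z = 0. Lengths are in m, angles in degrees, forces in N, time in s.
With the tool pointing down it reaches from about 0.4 to 0.825 m from the base axis. Payload 7 kg.
Tool frame: the origin (TCP) lies at the very end of the fingers, on their centre line; the grasp point (between the pads) lies 19 mm behind it (r.grip_depth is the distance from the TCP to the grasp point, in m); z points along the fingers, y is the line along which they close (so a half turn about z gives the same grasp; the last joint's range is limited). The gripper opens to 88 mm and grips with 3 to 60 N. Pads are 19 mm wide; open, the fingers measure 130 mm over their backs; the gripper's body (78 mm by 193 mm) begins 47 mm behind the grasp point.
Start: joints at [16.507, 20.546, 0.682, 0, -70.136, -16.507], TCP at [0.675, -0, 0.201] pointing down, gripper open.
Joint ranges: [-176.03, 176.03], [-82.01, 121.73], [-58.28, 71.71], [-173.87, 95.51], [-174.79, -0.11], [-173.66, 173.66]. Speed limits (degrees/s): [136.94, 136.94, 172.46, 180, 180, 180].

## Interface

Orientations are given as [roll, pitch, yaw] about the fixed x, y, z axes, in that order (R = Rz(yaw) Ry(pitch) Rx(roll)).
In Python, from plant import r gives the robot as it stands.
- The arm moves only by the tool play_rows, never from a script. Its argument "rows" is a list that holds one entry, the list of rows, each a list of 5 numbers: the closure, from 0 (fully open) to 1 (shut), then the shift along the tool's x, y, z each as a share of 0.5 m, from -1 to 1, then the turn about the tool's z as a share of 1.5 rad, from -1 to 1. A call has exactly 8 rows; each row is the pose to reach, as a shift and turn from the pose commanded when the call began, along the tool's axes at that moment; what a row does not reach only later rows make up. A row lasts 1/12 s, in which the tool goes at most 41.7 mm and 7.16 degrees, less where a joint would pass 70% of its speed; a pose out of reach is approached as far as the arm can. A call with a number of a shift or a turn outside -1 to 1 is refused whole. A call with a gripper value outside its range is refused whole. The fingers move at their own pace and stop on an object; "squeeze" is the grip in N (left out, the last holds). Time passes only in rows, so rows that repeat a pose let the fingers close, or fill a call up. It gives the time, the measured TCP pose, the force, the opening and the grip force at its end, in the units of the state.
- r.get_state(): the state, without advancing time (a new reading comes with each control period).
- r.capture(name): name is "scene" or "side" or "wrist"; returns the picture (400x640x3 uint8, red, green, blue); there is no depth.
- r.camera_info(name): a dict with "fovy" (degrees; the focal length in pixels is half the picture's height over the tangent of half this angle, whatever the lens; pixels are square), "cx", "cy" (the principal point, pixels), "k1" (the pictures are not rectified: a ray, as slopes to the right and down, at radius r is drawn at 1 + k1 r^2 times it, then the intrinsics apply), "pose" (4x4, takes a point from camera to world coordinates). Camera axes: x right, y down, z forward; pixel columns grow to the right and rows downward; lengths in m; the calibration is good to about 2 mm. A picture is of the moment at which its call begins: read the wrist's pose just before it. camera_info takes no time and is no camera call; for the wrist camera it gives the pose at the moment of the call.
- r.close_job(): hands the job in; it is judged then, once.
The state is a dict: "time_s": time; "joints": joint angles; "qd": joint speeds; "joint_torque": joint torques, N m; "tcp_pos": TCP position; "eef_rot": TCP orientation; "contact_force": force on the tool from outside, world axes, zero at the start; "moment": the same for the moment, N m; "gripper_width": finger opening in m; "gripper_force": force on a finger pad.
Only numpy, scipy, OpenCV 4.12 (cv2) and the standard library are available. Lean on these libraries where they do the work, as an engineer would, in place of code of your own. Each camera call takes 0.05 s, during which the arm holds its last target. There are 200 camera calls.

## Task

Lay the culture dish in the blue carrier on the sloping reading stand, flat on the plate and against the two steel pins, turned so that its yellow tab points straight at the red mark. Then slide the black clamp all the way down the slope, so that it holds the dish, and let go. Leave the plain pink dish and the beaker where they stand.

Things in the scene. Friction and masses are not known exactly. Their poses are not given: they have to be found in the camera images.
- dish: Round culture dish fixed in a blue carrier, together 64 mm across and 18 mm high (straight round flank, 80 g), lying loose on the desk. A yellow tab (10 mm wide, 7 mm high, at the foot) sticks out to 44 mm from the centre. Origin: centre of the underside; z up along its axis; the tab points along its own -x.
- tab (a point): Outer tip of the yellow tab of the dish: 44 mm from the axis towards the dish's -x, 4.5 mm above its underside.
- stage: White plate (170 x 124 mm) of the fixed reading stand, sloping 30 degrees, low side towards the robot. Origin: centre of the round dish seat on the plate's upper face, 60 mm above the desk; the plate reaches from 62 mm below it to 108 mm up the slope. x points up the slope, z is the plate's normal (leans towards the robot), y to the left. Fingers have free room beside a seated dish at +y and -y.
- pin_left (a point): Top of the left steel pin (8 mm thick, 13 mm high above the plate): in the stage's frame x = -21 mm, y = +30 mm. A 64 mm dish resting against both pins is centred on the seat to 1 mm; its tab then fits between the pins.
- pin_right (a point): Top of the right steel pin, the same, at x = -21 mm, y = -30 mm in the stage's frame.
- index: Flat red mark on the plate (nothing to bump into), set somewhere on an arc round the seat, up to 0.42 rad either side of straight down the slope. Origin as the stage's; z as the stage's; the mark lies along its own -x. So the dish is right when its x and z axes equal those of this frame.
- mark (a point): Middle of the red mark (12 mm wide), 48 mm from the seat's centre, on the plate's face.
- clamp (a joint): Slide of the black clamp block (20 x 44 x 12 mm): 0 to 0.006 m at the start, up the slope; grows as it slides down (along the stage's -x) to 0.032 m at its end stop, where its flat face is 33 mm from the seat's centre, 1 mm from a dish resting on both pins. It pushes home a dish that lies a little too high. About 2 N of friction; stays where it is left.
- clamp_knob (a point): Grip point on the aluminium knob of the clamp: round, 20 mm thick, axis along the stage's z, reaching from 13 to 36 mm above the plate; this point is on its axis 25 mm above the plate, 12 mm behind the clamp's face. It moves with the clamp.
- plain_dish: Plain round dish with pink filling, 60 mm across, 16 mm high, no carrier, no tab; loose, not to be moved. Origin: centre of the underside.
- beaker: Glass beaker, 54 mm across, 69 mm high; loose, not to be moved. Origin: centre of the underside.
There are look-alikes about, which are no part of the job. Leave any orange or turquoise look-alike of the dish alone.

How it is judged:
By the outcome, as a careful person would: the job done as asked, in the order asked, and still so for the second after the job is handed in, with the robot touching nothing.
It also fails if it takes over 43 s, if anything falls off the work surface, if the arm or the gripper's body presses on something with over 40 N, if the wrist force passes 120 N, or if a joint passes its speed limit or range.

## Working session

There is one attempt and no reset: what is moved stays moved. The work goes in short steps, Python scripts to look and compute and a tool call to move; the robot and the scene stay as the last step left them, time stands still between calls to the robot, and variables do not carry over. Pictures are saved under pics/ and viewed, at most 10 in all, crops included, and the job is handed in when it is done.

Besides the shell and the picture viewer there is one more tool, called as name(argument=value, ...), one argument or row to a line, values as JSON. play_rows: Moves the arm, as the interface text tells. Its arguments: {"type":"object","properties":{"rows":{"type":"array","items":{"type":"array","items":{"type":"array","items":{"type":"number"}}}},"squeeze":{"type":"number"}},"required":["rows"]}

```bash
ls; mkdir -p pics; python3 - <<'E'
from plant import r
import cv2,numpy as np
for n in ["scene","side"]:
    im=r.capture(n); cv2.imwrite(f"pics/{n}0.png",im[:,:,::-1])
    c=r.camera_info(n); print(n,c["fovy"],c["cx"],c["cy"],c["k1"]); print(np.round(c["pose"],4).tolist())
print(r.get_state())
E
```

```text
pics
scene 45.53074714389278 324.6534331283313 198.98263426907394 -0.11539195571932626
[[0.8972, -0.2476, 0.3657, 0.0804], [-0.4411, -0.5413, 0.7159, -0.6656], [0.0207, -0.8036, -0.5948, 0.8003], [0.0, 0.0, 0.0, 1.0]]
side 49.08822348437705 312.4624032662011 199.06468991400806 -0.10048928656426843
[[0.8315, -0.3297, 0.4471, 0.1392], [-0.5554, -0.4758, 0.6821, -0.4326], [-0.0121, -0.8154, -0.5787, 0.6133], [0.0, 0.0, 0.0, 1.0]]
{'time_s': 0.1, 'joints': array([ 1.65066605e+01,  2.05863048e+01,  6.38849124e-01, -1.68014981e-02,
       -7.01359446e+01, -1.65079491e+01]), 'qd': array([ 0.02550058, -0.11604336,  0.16933193,  0.02954522, -0.04387631,
       -0.030531  ]), 'joint_torque': array([-1.42273191e-03, -5.84165347e+01,  2.93752134e+01,  7.01551259e+00,
        1.01412315e-02, -6.66964229e-05]), 'tcp_pos': array([ 6.74524181e-01, -3.99449394e-05,  2.00229611e-01]), 'eef_rot': array([ 1.79915549e+02, -8.55576647e-03, -9.00070028e+01]), 'contact_force': array([-0.66389853,  0.62290663, -0.86981183]), 'moment': array([-0.00997131,  0.0305574 ,  0.02474083]), 'gripper_force': 0.0, 'gripper_width': 0.08761886517653286}
```

View pics/scene0.png

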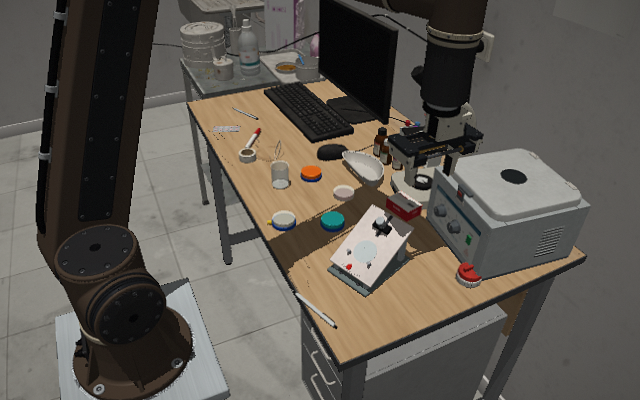

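View pics/side0.png

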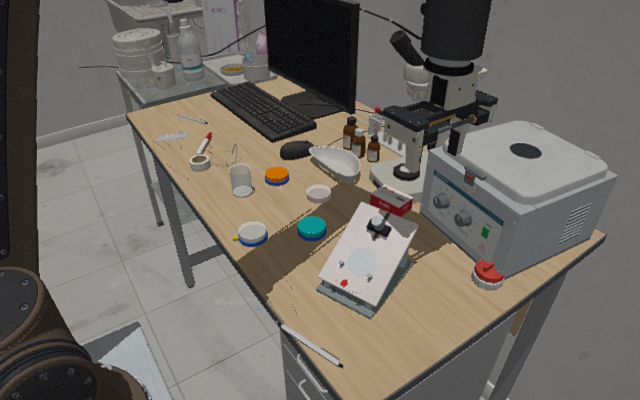

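Side image: the wanted dish (white with a blue carrier, yellow tab) is at (252,234), with its tab at (237,238). Look-alikes are orange (277,175), turquoise (312,228) and plain pink (318,193). The stand is at about (365,260), the red mark at (344,283) and the knob at (377,222). I'll check the choice in a close crop.

```bash
cat > h.py <<'E'
import numpy as np, cv2
from plant import r
from scipy.optimize import least_squares
from scipy.spatial.transform import Rotation as Rot
class Cam:
    def __init__(s,n):
        c=r.camera_info(n); s.P=np.array(c["pose"]); s.f=200/np.tan(np.radians(c["fovy"]/2)); s.c=np.array([c["cx"],c["cy"]]); s.k=c["k1"]
    def proj(s,p):
        q=(np.atleast_2d(p)-s.P[:3,3])@s.P[:3,:3]; m=q[:,:2]/q[:,2:]
        return m*(1+s.k*(m**2).sum(1,keepdims=True))*s.f+s.c
    def onz(s,uv,z):
        d=(np.atleast_2d(uv)-s.c)/s.f; m=d.copy()
        for _ in range(20): m=d/(1+s.k*(m**2).sum(1,keepdims=True))
        w=np.c_[m,np.ones(len(m))]@s.P[:3,:3].T
        return s.P[:3,3]+w*((z-s.P[2,3])/w[:,2:])
def stageT(x,y,yaw): # seat centre, tilt 30, yaw deg
    R=Rot.from_euler('z',yaw,degrees=True).as_matrix()@Rot.from_euler('y',-30,degrees=True).as_matrix()
    T=np.eye(4); T[:3,:3]=R; T[:3,3]=[x,y,.06]; return T
def tp(T,p): return np.atleast_2d(p)@T[:3,:3].T+T[:3,3]
E
python3 - <<'E'
from h import *
s=Cam("side"); im=cv2.imread("pics/side0.png")
a=cv2.resize(im[205:265,215:345],None,fx=3,fy=3,interpolation=cv2.INTER_CUBIC)
b=cv2.resize(im[190:315,310:425],None,fx=4,fy=4,interpolation=cv2.INTER_CUBIC)
o=np.zeros((500,790,3),np.uint8); o[:180,:390]=a; o[:,395:395+300]=0; bb=b[:, :395]; o[:500,395:790]=bb[:, :395]; 
sc=cv2.imread("pics/scene0.png")[200:295,325:420]; o[190:475,0:285]=cv2.resize(sc,None,fx=3,fy=3,interpolation=cv2.INTER_CUBIC)
cv2.imwrite("pics/c1.png",o)
for n in ["side","scene"]:
    c=Cam(n); h=cv2.cvtColor(cv2.imread(f"pics/{n}0.png"),cv2.COLOR_BGR2HSV)
    for k,lo,hi in [("yel",(22,120,80),(35,255,255)),("blue",(105,110,30),(125,255,255)),("red",(0,170,90),(6,255,255)),("turq",(85,100,50),(100,255,255))]:
        m=cv2.inRange(h,lo,hi); N,l,st,ce=cv2.connectedComponentsWithStats(m)
        for i in range(1,N):
            if st[i,4]>4: print(n,k,st[i].tolist(),ce[i].round(1),c.onz(ce[i],.005).round(3))
E
```

```text
side yel [296, 221, 3, 4, 6] [296.8 222.8] [[0.53  0.228 0.005]]
side yel [232, 235, 6, 5, 28] [234.7 237. ] [[0.393 0.262 0.005]]
side blue [265, 177, 24, 9, 59] [276.3 182.1] [[0.575 0.399 0.005]]
side blue [298, 230, 28, 11, 82] [312.3 237.2] [[0.531 0.167 0.005]]
side blue [239, 232, 28, 14, 104] [253.5 241.8] [[0.419 0.225 0.005]]
side red [206, 133, 5, 6, 15] [208.5 135.4] [[0.534 0.747 0.005]]
side red [476, 260, 28, 23, 329] [487.1 271.8] [[ 0.754 -0.116  0.005]]
side red [341, 280, 6, 6, 25] [343.9 282.4] [[0.507 0.023 0.005]]
side turq [188, 64, 14, 6, 29] [194.9  67. ] [[0.74  1.4   0.005]]
side turq [434, 171, 2, 4, 6] [434.7 172.5] [[0.941 0.202 0.005]]
side turq [446, 179, 57, 46, 197] [475.8 203.2] [[0.92  0.048 0.005]]
side turq [298, 216, 28, 22, 495] [311.3 226.6] [[0.549 0.199 0.005]]
scene yel [267, 220, 5, 4, 18] [269.  221.5] [[0.392 0.263 0.005]]
scene blue [301, 174, 21, 8, 47] [312.1 179.1] [[0.579 0.396 0.005]]
scene blue [272, 220, 24, 11, 85] [283.7 226.8] [[0.419 0.227 0.005]]
scene blue [321, 224, 23, 8, 65] [332.4 228.6] [[0.531 0.167 0.005]]
scene red [255, 128, 5, 6, 14] [257.3 130.6] [[0.532 0.748 0.005]]
scene red [458, 263, 23, 19, 228] [467.9 272.5] [[ 0.749 -0.112  0.005]]
scene red [346, 265, 6, 5, 20] [348.6 266.6] [[0.502 0.027 0.005]]
scene turq [246, 61, 13, 5, 28] [252.1  63.5] [[0.728 1.372 0.005]]
scene turq [321, 211, 23, 18, 333] [332.1 219.9] [[0.546 0.2   0.005]]
```

View pics/c1.png

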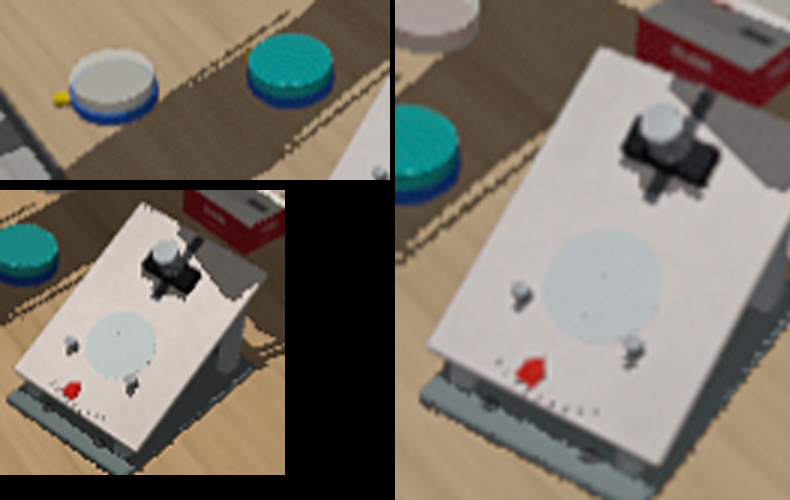

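The crop confirms it: a white dish with a blue rim and yellow tab (crop 113,80), clearly different from the turquoise one, whose tab is hidden behind it. It also shows the seat, both pins, the red mark (left of centre), the black clamp and the knob. Next I fit the poses.

```bash
cat > fit.py <<'E'
from h import *
S,C=Cam("side"),Cam("scene")
fs=lambda x,y:((x-395+.5)/4-.5+310,(y+.5)/4-.5+190)
fc=lambda x,y:((x+.5)/3-.5+325,(y-190+.5)/3-.5+200)
F=dict(ll=(-62,62,0),lr=(-62,-62,0),tl=(108,62,0),tr=(108,-62,0),pl=(-21,30,13),pr=(-21,-30,13),seat=(0,0,0))
obs=[(S,fs(430,346),'ll'),(S,fs(660,464),'lr'),(S,fs(600,46),'tl'),(S,fs(520,284),'pl'),(S,fs(632,343),'pr'),(S,fs(603,285),'seat'),
(C,fc(16,368),'ll'),(C,fc(138,452),'lr'),(C,fc(142,203),'tl'),(C,fc(267,268),'tr'),(C,fc(70,342),'pl'),(C,fc(131,379),'pr'),(C,fc(120,344),'seat')]
def mk(a): return (-48*np.cos(a),-48*np.sin(a),0)
obs2=[(S,(343.9,282.4),'mark'),(C,(348.6,266.6),'mark'),(S,fs(662,122),'knob'),(C,fc(165,251),'knob')]
def pt(k,p):
    if k=='mark': return mk(p[3])
    if k=='knob': return (p[4]*1e3,0,36)
    return F[k]
def res(p):
    T=stageT(*p[:3]); return np.concatenate([c.proj(tp(T,np.array(pt(k,p))/1e3))[0]-uv for c,uv,k in obs+obs2])
o=least_squares(res,[.52,.03,0,-.2,.07],loss='soft_l1',x_scale=[.01,.01,1,.1,.01]); p=o.x
print("stage x,y,yaw",p[:3].round(4),"mark angle deg",np.degrees(p[3]),"knob x",p[4]); print(res(p).reshape(-1,2).round(1).tolist())
def dres(q):
    x,y,th=q; a=np.linspace(0,2*np.pi,180); R=[]
    cyl=np.vstack([np.c_[x+.032*np.cos(a),y+.032*np.sin(a),0*a+z] for z in (0,.018)])
    tab=np.array([[x-.038*np.cos(th),y-.038*np.sin(th),.005]])
    for c,bb,ye in [(S,(238.5,266.5,245.5),(234.7,237.)),(C,(271.5,295.5,230.5),(269.,221.5))]:
        u=c.proj(cyl); R+=[u[:,0].min()-bb[0],u[:,0].max()-bb[1],u[:,1].max()-bb[2],*(c.proj(tab)[0]-ye)]
    return np.array(R)
o=least_squares(dres,[.425,.24,-.6],x_scale=[.01,.01,.1]); print("dish",o.x[:2].round(4),np.degrees(o.x[2]),o.fun.round(1))
for n,c,uv,z in [("beaker",S,(242,192),0),("pink",S,(318,194),.012),("centrifuge top front-left",S,(427,152),.2),("redbox topleft",S,(372,196),.05)]: print(n,c.onz(uv,z).round(3))
st=r.get_state(); print("wristcam rel",(np.array(r.camera_info('wrist')['pose'])).round(3).tolist())
E
python3 fit.py
```

```text
stage x,y,yaw [5.31900e-01 6.60000e-03 2.02753e+01] mark angle deg -11.45714599912912 knob x 0.0710882347483931
[[-1.6, 0.2], [-0.5, 0.4], [-0.6, -0.1], [-0.5, 1.2], [0.1, 0.0], [-0.1, 0.1], [-0.8, 0.4], [-0.1, -0.0], [0.0, -0.7], [0.8, 1.0], [0.5, -0.4], [0.4, 0.1], [0.8, 0.2], [0.7, -1.2], [1.4, -1.1], [-0.4, -0.1], [0.3, 0.0]]
dish [0.4288 0.2491] -20.51517678198417 [-1.7  0.7  0.3  0.1 -0.   0.   0.6 -0.3  0.5  0. ]
beaker [[0.486 0.416 0.   ]]
pink [[0.626 0.286 0.012]]
centrifuge top front-left [[0.727 0.059 0.2  ]]
redbox topleft [[0.691 0.165 0.05 ]]
wristcam rel [[-1.0, -0.001, -0.002, 0.676], [-0.001, 0.966, 0.26, -0.071], [0.001, 0.26, -0.966, 0.384], [0.0, 0.0, 0.0, 1.0]]
```

play_rows(
  rows=[
    [[0,-0.04,0.04,0,0],[0,-0.11,0.11,0,0],[0,-0.17,0.17,0.02,0.08],[0,-0.23,0.23,0.04,0.16],[0,-0.29,0.29,0.06,0.24],[0,-0.35,0.35,0.08,0.32],[0,-0.41,0.41,0.1,0.4],[0,-0.46,0.46,0.1,0.48]],
  ],
  squeeze=6,
)

```text
time_s: 0.77
tcp_pos: [0.4641, 0.2097, 0.1531]
eef_rot: [180.0, -0.1, -129.4]
contact_force: [0.1, 0.5, 0.2]
gripper_width: 0.0879
gripper_force: 0.0
```

```bash
cat > rel.py <<'E'
# usage: rel.py x y z yaw_of_tool_y : prints shares from current (measured) pose to target
from h import *; import sys
x,y,z,ty=map(float,sys.argv[1:5]); s=r.get_state(); R=Rot.from_euler('xyz',s["eef_rot"],degrees=True).as_matrix()
d=(np.array([x,y,z])-s["tcp_pos"])@R/.5; cur=np.degrees(np.arctan2(R[1,1],R[0,1])); t=-((ty-cur+180)%360-180)
print(s["time_s"],s["tcp_pos"].round(4),"tooly",round(cur,2),"w",round(s["gripper_width"],4),"F",s["contact_force"].round(1),s["gripper_force"],"shares",d.round(4),"turn",round(np.radians(t)/1.5,4),"q6",s["joints"].round(0))
E
python3 rel.py .429 .249 .15 81
```

```text
0.7667 [0.4641 0.2097 0.1531] tooly 140.56 w 0.0879 F [0.1 0.5 0.2] 0.0 shares [-0.0161  0.1042  0.0063] turn 0.693 q6 [ 46.   7. -24.  -0. -59. -86.]
```

play_rows(
  rows=[
    [[0,-0.002,0.01,0,0.08],[0,-0.004,0.02,0,0.16],[0,-0.006,0.03,0,0.24],[0,-0.008,0.04,0,0.32],[0,-0.008,0.049,0,0.4],[0,-0.008,0.049,0,0.48],[0,-0.008,0.049,0,0.56],[0,-0.008,0.049,0,0.64]],
  ],
)

```text
time_s: 1.43
tcp_pos: [0.4494, 0.2277, 0.1541]
eef_rot: [-180.0, -0.0, 175.6]
contact_force: [0.7, -0.4, 0.2]
gripper_width: 0.0875
gripper_force: 0.0
```

play_rows(
  rows=[
    [[0,0,0,0,0.032],[0,0,0,0,0.032],[0,0,0,0,0.032],[0,0,0,0,0.032],[0,0,0,0,0.032],[0,0,0,0,0.032],[0,0,0,0,0.032],[0,0,0,0,0.032]],
  ],
)

```text
time_s: 2.1
tcp_pos: [0.4497, 0.2278, 0.1543]
eef_rot: [180.0, -0.0, 173.2]
contact_force: [0.4, 0.4, -0.3]
gripper_width: 0.0874
gripper_force: 0.0
```

```bash
cat > wr.py <<'E'
from h import *; import sys,json
n=sys.argv[1]; c=r.camera_info("wrist"); im=r.capture("wrist")[:,:,::-1]; cv2.imwrite(f"pics/{n}.png",im)
c={k:np.array(v).tolist() for k,v in c.items()}; json.dump(c,open(f"pics/{n}.json","w")); print(c)
E
python3 wr.py w1; python3 rel.py .429 .249 .15 81
```

```text
{'fovy': 62.49468716103588, 'cx': 319.07897613997784, 'cy': 197.64739793220613, 'k1': -0.06519234687142822, 'pose': [[0.11783558309450881, 0.9590122169030144, 0.25770204342911723, 0.38130595154711905], [0.9930330217682573, -0.11391339130416808, -0.03015222975812799, 0.23516150767087218], [0.0004393570081133903, 0.25945964447741965, -0.9657538505504756, 0.3379173567457922], [0.0, 0.0, 0.0, 1.0]]}
2.15 [0.4498 0.2278 0.1543] tooly 83.15 w 0.0875 F [0.5 0.1 0. ] 0.0 shares [0.0463 0.0371 0.0087] turn 0.025 q6 [  49.    7.  -24.    0.  -59. -146.]
```

View pics/w1.png

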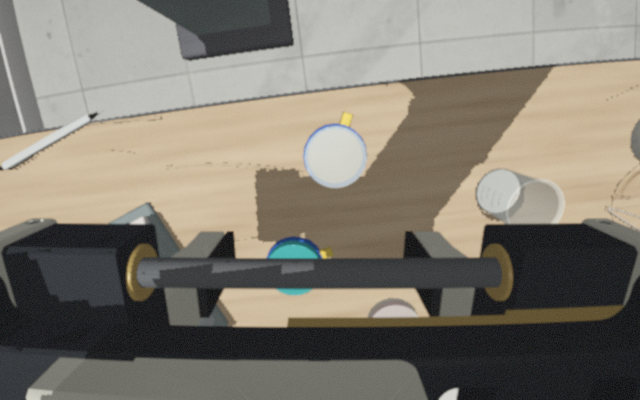

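Wrist view: the dish is at (335,156) with its tab at (346,119), pointing towards the robot edge. Turquoise is at (294,265), the beaker at (520,195) and plain pink at (393,310). I'll fit the dish pose from the outline.

```bash
cat > wfit.py <<'E'
from h import *; import sys,json
n=sys.argv[1]
class W(Cam):
    def __init__(s,c): s.P=np.array(c["pose"]); s.f=200/np.tan(np.radians(c["fovy"]/2)); s.c=np.array([c["cx"],c["cy"]]); s.k=c["k1"]
if __name__=="__main__":
    c=W(json.load(open(f"pics/{n}.json"))); im=cv2.imread(f"pics/{n}.png"); h=cv2.cvtColor(im,cv2.COLOR_BGR2HSV)
    bl=cv2.inRange(h,(100,90,30),(128,255,255)); bl[:,:280]=0; bl[200:]=0; bl[:,390:]=0
    ys,xs=np.nonzero(bl); print("blue bbox",xs.min(),xs.max(),ys.min(),ys.max(),len(xs))
    hull=cv2.convexHull(np.c_[xs,ys].astype(np.float32))[:,0]
    ye=cv2.inRange(h,(20,110,80),(36,255,255)); ye[160:]=0; ty,tx=np.nonzero(ye); yc=(tx.mean(),ty.mean()); print("yellow",yc,len(tx))
    a=np.linspace(0,2*np.pi,360)
    def res(q):
        cyl=np.vstack([np.c_[q[0]+.032*np.cos(a),q[1]+.032*np.sin(a),0*a+z] for z in (0,.018)])
        H=cv2.convexHull(c.proj(cyl).astype(np.float32))
        return np.array([cv2.pointPolygonTest(H,(float(u),float(v)),True) for u,v in hull])-.5
    o=least_squares(res,[.43,.249],diff_step=1e-3,loss='soft_l1'); print("dish",o.x.round(4),"rms px",np.sqrt((o.fun**2).mean()).round(2))
    t=c.onz(yc,.006)[0]; d=t[:2]-o.x; print("tab r",np.linalg.norm(d).round(4),"dish yaw",np.degrees(np.arctan2(-d[1],-d[0])).round(2))
    print("beaker base approx",c.onz((545,200),0).round(3))
E
python3 wfit.py w1
```

```text
blue bbox 310 339 124 137 39
yellow (np.float64(345.90384615384613), np.float64(118.52884615384616)) 104
dish [0.4287 0.2456] rms px 0.26
tab r 0.0387 dish yaw -22.57
beaker base approx [[0.503 0.471 0.   ]]
```

```bash
cat > wf2.py <<'E'
from wfit import *
c=W(json.load(open(f"pics/{n}.json"))); im=cv2.imread(f"pics/{n}.png"); h=cv2.cvtColor(im,cv2.COLOR_BGR2HSV).astype(int)
x0,y0=335,157; print(h[y0,x0],h[y0,x0+22],h[115,330])
H,Sa,V=h[...,0],h[...,1],h[...,2]
wood=(H>5)&(H<22)&(Sa>70)
m=(~wood).astype(np.uint8); m[:105]=0; m[200:]=0; m[:,:295]=0; m[:,380:]=0
ye=cv2.inRange(h.astype(np.uint8),(20,110,80),(36,255,255)); m[ye>0]=0
m=cv2.morphologyEx(m,cv2.MORPH_OPEN,np.ones((5,5),np.uint8)); N,l,st,ce=cv2.connectedComponentsWithStats(m); k=l[y0,x0]; print(st[k],ce[k])
a=np.linspace(0,2*np.pi,360)
def cen(q):
    cyl=np.vstack([np.c_[q[0]+.032*np.cos(a),q[1]+.032*np.sin(a),0*a+z] for z in (0,.018)])
    Hh=cv2.convexHull(c.proj(cyl).astype(np.float32)); M=cv2.moments(Hh); return np.array([M['m10'],M['m01']])/M['m00'],M['m00'],cv2.boundingRect(Hh)
o=least_squares(lambda q:cen(q)[0]-ce[k],[.43,.249],diff_step=1e-3); print("dish",o.x.round(4),cen(o.x)[1:])
yc=np.argwhere(ye[:160]>0).mean(0)[::-1]
for z in (.004,.007):
    d=c.onz(yc,z)[0][:2]-o.x; print("tab r",np.linalg.norm(d).round(4),"yaw",np.degrees(np.arctan2(-d[1],-d[0])).round(2))
E
python3 wf2.py w1
```

```text
[ 33  11 215] [ 33  11 211] [ 18  54 212]
[ 295  105   85   85 6247] [335.57675684 143.26924924]
dish [0.4154 0.2473] (3474.266756158322, (302, 109, 67, 68))
tab r 0.026 yaw -30.77
tab r 0.026 yaw -30.21
```

```bash
sed -i 's/^wood=.*/wood=~(((Sa<32)\&(V>120))|((H>95)\&(H<135)\&(Sa>40)))/' wf2.py; python3 wf2.py w1
```

```text
[ 33  11 215] [ 33  11 211] [ 18  54 212]
[ 306  123   61   66 2981] [335.66990943 157.17410265]
dish [0.4291 0.246 ] (3401.306189806666, (302, 124, 67, 67))
tab r 0.0389 yaw -22.04
tab r 0.0389 yaw -21.67
```

```bash
python3 rel.py .585 .027 .21 110.3
```

```text
2.15 [0.4498 0.2278 0.1543] tooly 83.15 w 0.0875 F [0.5 0.1 0. ] 0.0 shares [-0.3164 -0.3665 -0.1113] turn -0.3159 q6 [  49.    7.  -24.    0.  -59. -146.]
```

play_rows(
  rows=[
    [[0,-0.02,-0.025,-0.03,-0.04],[0,-0.06,-0.07,-0.07,-0.08],[0,-0.11,-0.125,-0.111,-0.12],[0,-0.16,-0.18,-0.111,-0.16],[0,-0.21,-0.24,-0.111,-0.2],[0,-0.26,-0.3,-0.111,-0.24],[0,-0.3,-0.345,-0.111,-0.28],[0,-0.316,-0.367,-0.111,-0.316]],
  ],
)

```text
time_s: 2.82
tcp_pos: [0.5862, 0.0237, 0.2094]
eef_rot: [-180.0, -0.0, -159.6]
contact_force: [-0.1, 0.3, 0.1]
gripper_width: 0.0879
gripper_force: 0.0
```

play_rows(
  rows=[
    [[0,0,0,0,0],[0,0,0,0,0],[0,0,0,0,0],[0,0,0,0,0],[0,0,0,0,0],[0,0,0,0,0],[0,0,0,0,0],[0,0,0,0,0]],
  ],
)

```text
time_s: 3.48
tcp_pos: [0.5846, 0.0272, 0.21]
eef_rot: [180.0, 0.0, -159.7]
contact_force: [-0.9, 0.1, 0.7]
gripper_width: 0.0879
gripper_force: 0.0
```

```bash
python3 rel.py .429 .2465 .1 82; python3 wr.py w2
```

```text
3.4833 [0.5846 0.0272 0.21  ] tooly 110.34 w 0.0879 F [-0.9  0.1  0.7] 0.0 shares [0.1394 0.5194 0.22  ] turn 0.3297 q6 [ 22.  12. -10.  -0. -68. -91.]
{'fovy': 62.49468716103588, 'cx': 319.07897613997784, 'cy': 197.64739793220613, 'k1': -0.06519234687142822, 'pose': [[-0.3486921501591028, 0.9050545915072354, 0.24349531989156015, 0.5199649863916416], [0.937237236023623, 0.3366122010770446, 0.09098675451331983, 0.002048805210604], [0.00038448435796464744, 0.25993924766710164, -0.9656248959580733, 0.393572123547982], [0.0, 0.0, 0.0, 1.0]]}
```

View pics/w2.png

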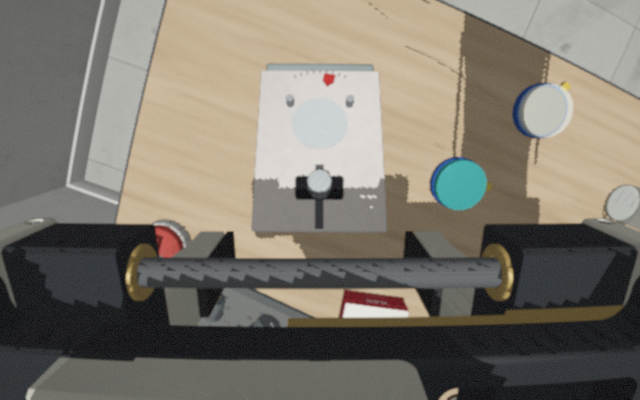

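The stand is fully in view: plate corners (262,71), (378,71), (253,231) and (386,231), pins (290,101) and (349,101), seat (320,124), red mark (329,79), knob (319,181). Refit with these.

```bash
cat > sfit.py <<'E'
from wfit import *
c=W(json.load(open(f"pics/{n}.json"))); im=cv2.imread(f"pics/{n}.png"); h=cv2.cvtColor(im,cv2.COLOR_BGR2HSV)
def cen(m,x0,x1,y0,y1):
    a=np.argwhere(m[y0:y1,x0:x1]>0); return a.mean(0)[::-1]+[x0,y0],len(a)
mk,nm=cen(cv2.inRange(h,(0,120,80),(8,255,255))|cv2.inRange(h,(172,120,80),(180,255,255)),300,360,70,92)
s_=h[...,1].astype(int); print("plate hsv",h[150,290],"seat",h[124,320]); 
seat,ns=cen(((h[...,0]>80)&(h[...,0]<115)&(h[...,2]>150)).astype(np.uint8),290,350,92,156); print("mark",mk,nm,"seat",seat,ns)
F=[((-62,-62,0),(261.5,71)),((-62,62,0),(378,71)),((108,-62,0),(252.5,231.5)),((108,62,0),(386.5,231.5)),((0,0,0),seat if ns>500 else (320,124))]
def res(p):
    T=stageT(*p[:3]); P=[f[0] for f in F]+[(-48*np.cos(p[3]),-48*np.sin(p[3]),0),(p[4]*1e3,0,36)]
    return (c.proj(tp(T,np.array(P)/1e3))-np.array([f[1] for f in F]+[mk,(319,179)])).ravel()
o=least_squares(res,[.532,.007,20,-.2,.07],x_scale=[.01,.01,1,.1,.01]); p=o.x
print(p.round(4),"mark deg",np.degrees(p[3]).round(2)); print(o.fun.reshape(-1,2).round(1).tolist())
T=stageT(*p[:3]); print("pins pred",c.proj(tp(T,np.array([[-21,-30,13],[-21,30,13]])/1e3)).round(1).tolist())
d=mk-c.proj(T[:3,3])[0]; print("dish px in w2: ")
ye=cv2.inRange(h,(20,110,80),(36,255,255)); t,nt=cen(ye,540,600,70,100); print(t,nt,c.onz(t,.006).round(4))
from scipy import ndimage
wm=((s_<32)&(h[...,2]>120)); wc,nw=cen(wm.astype(np.uint8),510,580,78,142); print(wc,nw,c.onz(wc,.018).round(4))
E
python3 sfit.py w2
```

```text
plate hsv [ 13  10 222] seat [ 86   8 211]
mark [328.25609756  78.63414634] 82 seat [318.98466864 122.67012859] 2022
[ 5.32000e-01  7.10000e-03  2.03297e+01 -1.78400e-01  7.03000e-02] mark deg -10.22
[[-1.1, -1.2], [0.6, -1.0], [-1.5, -0.5], [1.3, -0.4], [0.5, 0.2], [-0.5, 3.1], [0.5, 0.0]]
pins pred [[288.7, 97.1], [350.4, 97.2]]
dish px in w2: 
[565.65  85.05] 40 [[0.3897 0.2609 0.006 ]]
[547.04799627 110.31780056] 2146 [[0.427  0.2456 0.018 ]]
```

```bash
python3 rel.py .4285 .246 .08 78.9
```

```text
3.5333 [0.5846 0.0271 0.21  ] tooly 110.33 w 0.0879 F [0.1 0.6 0.5] 0.0 shares [0.1407 0.5191 0.2599] turn 0.3657 q6 [ 22.  12. -10.  -0. -68. -91.]
```

play_rows(
  rows=[
    [[0,0.01,0.04,0,0.045],[0,0.03,0.11,0.01,0.09],[0,0.05,0.19,0.04,0.135],[0,0.07,0.26,0.08,0.18],[0,0.09,0.33,0.12,0.23],[0,0.11,0.4,0.16,0.28],[0,0.13,0.47,0.21,0.33],[0,0.141,0.519,0.26,0.366]],
  ],
)

```text
time_s: 4.2
tcp_pos: [0.4276, 0.2477, 0.0802]
eef_rot: [179.8, 0.1, 168.7]
contact_force: [1.5, 0.7, -0.5]
gripper_width: 0.0875
gripper_force: 0.0
```

play_rows(
  rows=[
    [[0,0,0,0,0],[0,0,0,0,0],[0,0,0,0,0],[0,0,0,0,0],[0,0,0,0,0],[0,0,0,0,0],[0,0,0,0,0],[0,0,0,0,0]],
  ],
)

```text
time_s: 4.87
tcp_pos: [0.4289, 0.2454, 0.0802]
eef_rot: [180.0, 0.0, 168.8]
contact_force: [-0.7, -0.3, 0.1]
gripper_width: 0.0874
gripper_force: 0.0
```

```bash
python3 wr.py w3 >/dev/null; python3 rel.py .4285 .246 .006 78.9; python3 - <<'E'
import cv2; im=cv2.imread("pics/w3.png"); cv2.imwrite("pics/w3c.png",im[60:330,180:470])
E
```

```text
4.9167 [0.4288 0.2454 0.0801] tooly 78.81 w 0.0876 F [0.5 0.9 0.5] 0.0 shares [0.0008 0.001  0.1481] turn -0.0011 q6 [  53.   10.  -31.   -0.  -48. -154.]
```

View pics/w3c.png

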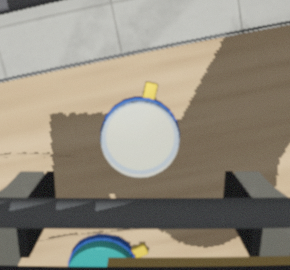

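The crop shows the dish midway between the open fingers at full-image (320,199), with its tab at (330,151). One numeric check, then down.

```bash
cat > w3f.py <<'E'
from wfit import *
c=W(json.load(open("pics/w3.json"))); im=cv2.imread("pics/w3.png"); h=cv2.cvtColor(im,cv2.COLOR_BGR2HSV).astype(int)
H,S,V=h[...,0],h[...,1],h[...,2]
m=(((S<32)&(V>120))|((H>95)&(H<135)&(S>40))).astype(np.uint8); m[:152]=0;m[242:]=0;m[:,:278]=0;m[:,364:]=0
m=cv2.morphologyEx(m,cv2.MORPH_OPEN,np.ones((5,5),np.uint8)); N,l,st,ce=cv2.connectedComponentsWithStats(m); k=l[199,320]
a=np.linspace(0,2*np.pi,360)
def cen(q):
    cyl=np.vstack([np.c_[q[0]+.032*np.cos(a),q[1]+.032*np.sin(a),0*a+z] for z in (0,.018)])
    Hh=cv2.convexHull(c.proj(cyl).astype(np.float32)); M=cv2.moments(Hh); return np.array([M['m10'],M['m01']])/M['m00'],M['m00'],cv2.boundingRect(Hh)
o=least_squares(lambda q:cen(q)[0]-ce[k],[.43,.246],diff_step=1e-3); print(st[k],cen(o.x)[1:],"dish",o.x.round(4))
ye=(H>20)&(H<36)&(S>110)&(V>80); ye[:135]=0; ye[165:]=0; ye[:,:310]=0; ye[:,350:]=0
yc=np.argwhere(ye).mean(0)[::-1]; print(yc,ye.sum())
for z in (.005,.007):
    d=c.onz(yc,z)[0][:2]-o.x; print("r",np.linalg.norm(d).round(4),"yaw",np.degrees(np.arctan2(-d[1],-d[0])).round(2))
E
python3 w3f.py
```

```text
Traceback (most recent call last):
  File "w3f.py", line 1, in <module>
    from wfit import *
  File "wfit.py", line 2, in <module>
    n=sys.argv[1]
      ~~~~~~~~^^^
IndexError: list index out of range
```

```bash
python3 w3f.py w3
```

```text
[ 280  156   80   82 4866] (5359.523196007824, (278, 156, 84, 84)) dish [0.429  0.2454]
[329.85635359 149.89502762] 181
r 0.0389 yaw -22.89
r 0.0391 yaw -22.72
```

play_rows(
  rows=[
    [[0,0,0,0.03,0.006],[0,0,0,0.07,0.006],[0,0,0,0.11,0.006],[0,0,0,0.135,0.006],[0,0,0,0.148,0.006],[0,0,0,0.148,0.006],[0,0,0,0.148,0.006],[0,0,0,0.148,0.006]],
  ],
)

```text
time_s: 5.58
tcp_pos: [0.429, 0.2462, 0.0066]
eef_rot: [179.9, 0.0, 168.3]
contact_force: [0.1, 0.4, -0.1]
gripper_width: 0.0874
gripper_force: 0.0
```

play_rows(
  rows=[
    [[0.2,0,0,0,0],[0.25,0,0,0,0],[0.4,0,0,0,0],[0.4,0,0,0,0],[0.4,0,0,0,0],[0.4,0,0,0,0],[0.4,0,0,0,0],[0.4,0,0,0,0]],
  ],
  squeeze=6,
)

```text
time_s: 6.25
tcp_pos: [0.4285, 0.2456, 0.0058]
eef_rot: [-180.0, -0.0, 168.3]
contact_force: [-0.4, 0.1, 0.5]
gripper_width: 0.0527
gripper_force: 0.0
```

```bash
python3 rel.py .4289 .2455 .15 78.3
```

```text
6.25 [0.4285 0.2456 0.0058] tooly 78.33 w 0.0527 F [-0.4  0.1  0.5] 0.0 shares [-8.000e-04 -1.000e-04 -2.884e-01] turn 0.0003 q6 [  53.   17.  -36.    0.  -38. -154.]
```

```bash
python3 wr.py w4 >/dev/null; python3 - <<'E'
import cv2,numpy as np
from plant import r
im=cv2.imread("pics/w4.png"); s=r.capture("side")[:,:,::-1]; cv2.imwrite("pics/s4.png",s)
o=np.zeros((560,640,3),np.uint8); o[:330]=im[:330]; o[330:560,:460]=cv2.resize(s[190:270,190:350],(460,230),interpolation=cv2.INTER_CUBIC); cv2.imwrite("pics/c4.png",o)
E
```

```text
(no output)
```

View pics/c4.png

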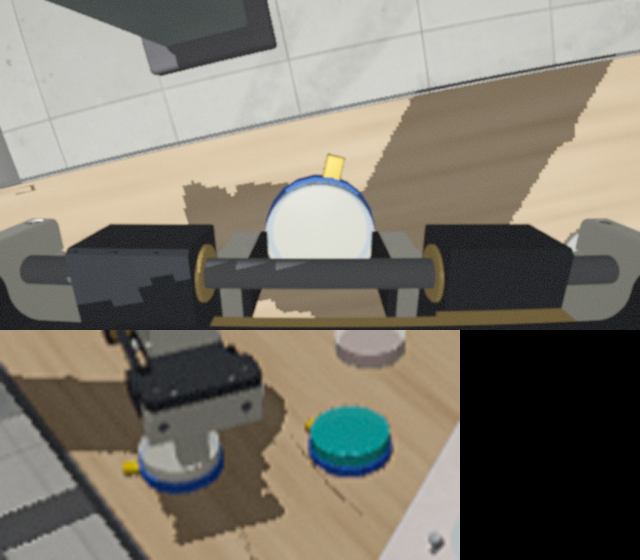

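```bash
cat > p4.py <<'E'
from wfit import *
c=W(json.load(open("pics/w4.json"))); T=r.get_state()["tcp_pos"]; print(T,r.get_state()["gripper_width"],r.get_state()["gripper_force"])
a=np.linspace(0,2*np.pi,360)
for z in (0,.018):
    u=c.proj(np.c_[T[0]+.032*np.cos(a),T[1]+.032*np.sin(a),0*a+z]); print(z,u.min(0).round(1),u.max(0).round(1))
ang=np.radians(78.3); d=np.array([np.cos(ang),np.sin(ang)])
for w in (.0527/2,.032):
  for z in (.006,.025): print(w,z,c.proj([[T[0]+s*w*d[0],T[1]+s*w*d[1],z] for s in (1,-1)]).round(1).tolist())
print("obs left/top from pixels; tab tip:",c.onz((333,160),.005).round(4), "top edge z.018 v~178:",c.onz((320,186),.018).round(4))
E
python3 p4.py w4
```

```text
[0.42852339 0.24562585 0.00581005] 0.052910515614756674 0.0
0 [267.5 174.3] [372.4 273.3]
0.018 [262.7 180.8] [377.5 288.1]
0.02635 0.006 [[364.5, 229.5], [275.5, 229.3]]
0.02635 0.025 [[369.2, 241.9], [271.1, 241.8]]
0.032 0.006 [[374.0, 229.5], [266.0, 229.3]]
0.032 0.025 [[379.6, 241.9], [260.6, 241.7]]
obs left/top from pixels; tab tip: [[0.3897 0.261  0.005 ]] top edge z.018 v~178: [[0.4    0.2514 0.018 ]]
```

```bash
cat > p5.py <<'E'
from h import *
s=Cam("side"); T=r.get_state()["tcp_pos"]; a=np.radians(78.3); d=np.array([np.cos(a),np.sin(a),0]); e=np.array([-d[1],d[0],0])
f=lambda p:((s.proj(p)-[190,190])*2.875+[0,330]).round(0).tolist()
for w in (.0264,.032):
  for z in (.006,.018,.025,.04): print(w,z,f([np.r_[T[:2],z]-w*d+k*.0095*e for k in (-1,1)]))
im=cv2.imread("pics/s4.png"); o=cv2.resize(im[205:260,215:290],(750,550),interpolation=cv2.INTER_CUBIC); cv2.imwrite("pics/c5.png",o)
E
python3 p5.py
```

```text
0.0264 0.006 [[203.0, 477.0], [178.0, 483.0]]
0.0264 0.018 [[202.0, 464.0], [177.0, 471.0]]
0.0264 0.025 [[201.0, 457.0], [176.0, 464.0]]
0.0264 0.04 [[199.0, 441.0], [174.0, 448.0]]
0.032 0.006 [[205.0, 482.0], [180.0, 488.0]]
0.032 0.018 [[204.0, 469.0], [179.0, 476.0]]
0.032 0.025 [[203.0, 462.0], [178.0, 468.0]]
0.032 0.04 [[201.0, 446.0], [176.0, 452.0]]
```

View pics/c5.png

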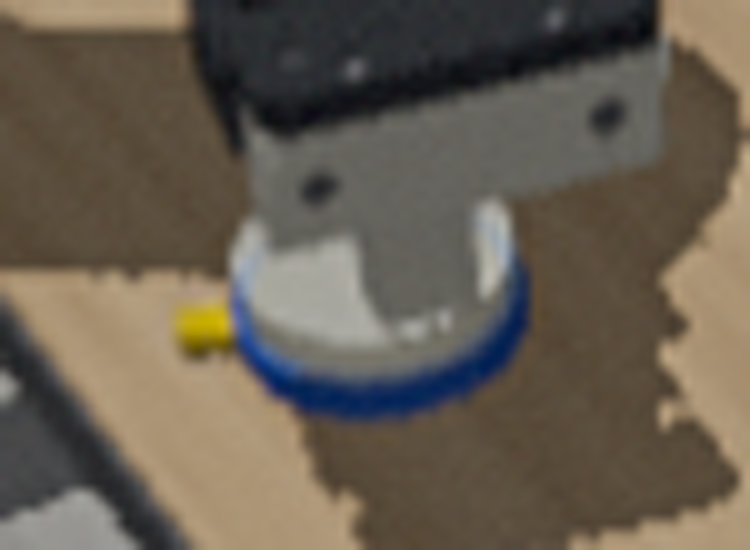

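Fingers closed to 52.7 mm with no force and the dish hasn't moved, so they passed over or through its top. I'll reopen, go lower and close while watching the width.

play_rows(
  rows=[
    [[0.2,0,0,0,0],[0,0,0,0,0],[0,0,0,0,0],[0,0,0,0,0],[0,0,0,0,0],[0,0,0,0.004,0],[0,0,0,0.008,0],[0,0,0,0.008,0]],
  ],
  squeeze=6,
)

```text
time_s: 7.02
tcp_pos: [0.4283, 0.2454, 0.0014]
eef_rot: [-180.0, -0.0, 168.3]
contact_force: [-0.6, 0.1, -0.0]
gripper_width: 0.0872
gripper_force: 0.0
```

play_rows(
  rows=[
    [[0.15,0,0,0,0],[0.2,0,0,0,0],[0.24,0,0,0,0],[0.27,0,0,0,0],[0.28,0,0,0,0],[0.3,0,0,0,0],[0.3,0,0,0,0],[0.3,0,0,0,0]],
  ],
  squeeze=6,
)

```text
time_s: 7.68
tcp_pos: [0.4285, 0.2457, 0.0019]
eef_rot: [180.0, 0.0, 168.3]
contact_force: [0.0, -0.1, 0.5]
gripper_width: 0.0614
gripper_force: 0.0
```

```bash
cat > p6.py <<'E'
from h import *
st=r.get_state(); T=st["tcp_pos"]; w=st["gripper_width"]/2; a=np.radians(78.3); d=np.array([np.cos(a),np.sin(a),0]); e=np.array([-d[1],d[0],0]); print(T,w,st["gripper_force"],st["contact_force"])
O=[]
for n in ("side","scene"):
    s=Cam(n); im=r.capture(n)[:,:,::-1].copy(); cv2.imwrite(f"pics/{n}6.png",im); u=s.proj([T])[0]; x0,y0=int(u[0])-28,int(u[1])-38; K=7
    o=cv2.resize(im[y0:y0+60,x0:x0+56],None,fx=K,fy=K,interpolation=cv2.INTER_CUBIC)
    P=[np.r_[T[:2],z]+sg*w*d+k*.0095*e for sg in (-1,1) for k in (-1,1) for z in (T[2],.019)]
    for i,q in enumerate(s.proj(P)): cv2.circle(o,tuple(((q-[x0,y0]+.5)*K).astype(int).tolist()),3,[(0,0,255),(0,255,0)][i%2],-1)
    th=np.linspace(0,2*np.pi,60)
    for z,c in ((0,(255,0,255)),(.018,(0,255,255))):
        for q in s.proj(np.c_[.429+.032*np.cos(th),.2456+.032*np.sin(th),0*th+z]): cv2.circle(o,tuple(((q-[x0,y0]+.5)*K).astype(int).tolist()),1,c,-1)
    O.append(o)
cv2.imwrite("pics/c6.png",np.hstack(O))
E
python3 p6.py
```

```text
[0.42852738 0.2456725  0.00186226] 0.03067792744301124 0.0 [ 0.00445739 -0.05910259  0.48405955]
```

View pics/c6.png

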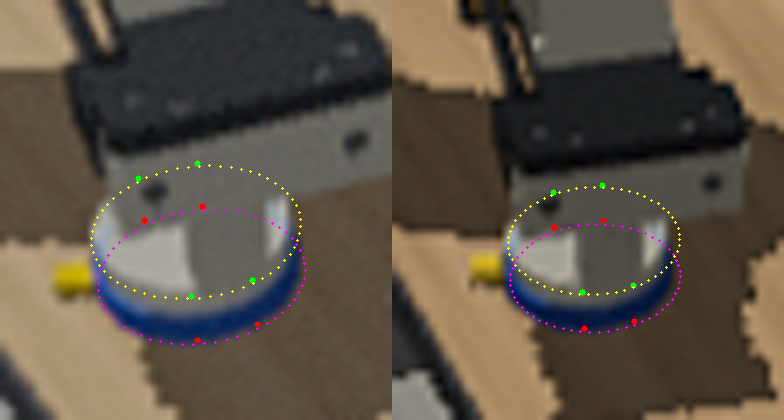

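play_rows(
  rows=[
    [[0.4,0,0,0,0],[0.5,0,0,0,0],[0.5,0,0,0,0],[0.5,0,0,0,0],[0.5,0,0,0,0],[0.5,0,0,0,0],[0.5,0,0,0,0],[0.5,0,0,0,0]],
  ],
  squeeze=6,
)

```text
time_s: 8.45
tcp_pos: [0.4285, 0.2457, 0.0018]
eef_rot: [-180.0, -0.0, 168.3]
contact_force: [0.1, 0.1, -0.8]
gripper_width: 0.0437
gripper_force: 0.0
```

```bash
cat > loc.py <<'E'
from h import *
for n,roi in (("side",(225,275,215,255)),("scene",(260,305,205,240))):
    im=r.capture(n)[:,:,::-1]; h=cv2.cvtColor(np.ascontiguousarray(im),cv2.COLOR_BGR2HSV)
    for k,lo,hi in (("blue",(105,110,30),(125,255,255)),("yel",(22,120,80),(35,255,255))):
        m=cv2.inRange(h,lo,hi)[roi[2]:roi[3],roi[0]:roi[1]]; a=np.argwhere(m)
        print(n,k,len(a),(a.mean(0)[::-1]+[roi[0],roi[2]]).round(1) if len(a) else None,a.min(0)[::-1]+[roi[0],roi[2]] if len(a) else None,a.max(0)[::-1]+[roi[0],roi[2]] if len(a) else None)
s=r.get_state(); print({k:np.round(s[k],4).tolist() for k in ("time_s","tcp_pos","gripper_width","gripper_force","contact_force","joint_torque")})
E
python3 loc.py
```

```text
side blue 107 [253.9 241.9] [239 233] [267 246]
side yel 27 [234.7 237.1] [232 235] [237 239]
scene blue 79 [283.8 226.9] [272 220] [295 230]
scene yel 18 [269.2 221.5] [267 220] [271 223]
{'time_s': 8.55, 'tcp_pos': [0.4285, 0.2456, 0.0018], 'gripper_width': 0.0439, 'gripper_force': 0.0, 'contact_force': [0.1497, -0.4176, 0.0776], 'joint_torque': [-0.0, -42.7043, 18.7891, 4.4192, -0.0685, 0.0001]}
```

play_rows(
  rows=[
    [[0.5,0,0,0.001,0],[0.5,0,0,0.002,0],[0.5,0,0,0.003,0],[0.5,0,0,0.004,0],[0.5,0,0,0.005,0],[0.5,0,0,0.006,0],[0.5,0,0,0.006,0],[0.5,0,0,0.006,0]],
  ],
)

```text
time_s: 9.22
tcp_pos: [0.4285, 0.2456, -0.0012]
eef_rot: [-180.0, -0.0, 168.3]
contact_force: [-0.4, 0.1, -0.3]
gripper_width: 0.0438
gripper_force: 0.0
```

```bash
python3 loc.py
```

```text
side blue 107 [253.9 241.9] [239 233] [267 246]
side yel 28 [234.7 237. ] [232 235] [237 239]
scene blue 79 [283.8 226.9] [272 220] [295 230]
scene yel 19 [269.1 221.4] [267 220] [271 223]
{'time_s': 9.3167, 'tcp_pos': [0.4285, 0.2456, -0.0012], 'gripper_width': 0.0437, 'gripper_force': 0.0, 'contact_force': [0.1436, 0.9785, -0.4873], 'joint_torque': [-0.0009, -42.8669, 18.5862, 4.3715, -0.0682, 0.0]}
```

The reported TCP is below the desk and there is still no force, so the true fingertips are not where the pose says. I'll open the fingers and probe down slowly beside the dish.

play_rows(
  rows=[
    [[0.2,0,0,0,0],[0,0,0,0,0],[0,0,0,0,0],[0,0,0,0.001,0],[0,0,0,0.002,0],[0,0,0,0.003,0],[0,0,0,0.004,0],[0,0,0,0.004,0]],
  ],
)

```text
time_s: 9.98
tcp_pos: [0.4285, 0.2456, -0.0033]
eef_rot: [-180.0, -0.0, 168.3]
contact_force: [0.0, 0.2, -1.0]
gripper_width: 0.0866
gripper_force: 0.0
```

```bash
python3 -c "
from plant import r
print(r.grip_depth,[a for a in dir(r) if a[0]!='_'])"; python3 loc.py; python3 - <<'E'
from h import *
# compare side pictures: frame of finger feature; open fingers over bare desk: difference vs initial picture near tips
c=Cam("side"); im=r.capture("side")[:,:,::-1].copy(); cv2.imwrite("pics/side7.png",im)
T=r.get_state()["tcp_pos"]; w=r.get_state()["gripper_width"]/2; a=np.radians(78.3); d=np.array([np.cos(a),np.sin(a),0])
i0=cv2.imread("pics/side0.png")
for off in (0,.005,.010):
    for z in (0,.005,.01,.015,.02,.03): 
        p=np.r_[T[:2],z]-(w+off)*d; u=c.proj(p)[0]; x,y=u.round().astype(int); print(off,z,u.round(1),im[y,x],i0[y,x])
E
```

```text
0.0188 ['Unreachable', 'camera_info', 'capture', 'close_job', 'get_state', 'grip_depth']
side blue 67 [249.9 241.9] [239 233] [267 246]
side yel 29 [234.7 237.1] [232 235] [237 240]
scene blue 51 [281.3 226.2] [272 220] [295 230]
scene yel 18 [269.2 221.5] [267 220] [271 223]
{'time_s': 10.0833, 'tcp_pos': [0.4285, 0.2456, -0.0032], 'gripper_width': 0.0872, 'gripper_force': 0.0, 'contact_force': [0.4768, 0.0558, -0.7828], 'joint_torque': [-0.0026, -42.9974, 18.4446, 4.3374, -0.0641, 0.0001]}
0 0 [258.8 249.4] [63 81 94] [65 81 94]
0 0.005 [258.6 247.6] [66 81 95] [63 81 92]
0 0.01 [258.4 245.8] [73 86 97] [67 72 81]
0 0.015 [258.2 244. ] [ 94 102 102] [88 41 15]
0 0.02 [258.  242.2] [ 93  98 100] [91 56 37]
0 0.03 [257.6 238.5] [ 94  99 101] [ 95 107 108]
0.005 0 [259.5 250.9] [61 77 92] [61 79 92]
0.005 0.005 [259.3 249.1] [63 81 94] [65 81 94]
0.005 0.01 [259.1 247.3] [64 82 94] [64 84 96]
0.005 0.015 [258.9 245.5] [85 93 97] [77 67 75]
0.005 0.02 [258.7 243.7] [ 93 100 102] [85 40 20]
0.005 0.03 [258.3 240. ] [91 98 99] [106 109 111]
0.01 0 [260.2 252.4] [61 79 92] [63 78 91]
0.01 0.005 [260.  250.6] [63 79 91] [62 79 92]
0.01 0.01 [259.8 248.8] [65 82 95] [66 80 94]
0.01 0.015 [259.6 247. ] [65 80 95] [62 77 90]
0.01 0.02 [259.4 245.2] [85 93 97] [77 67 75]
0.01 0.03 [259.  241.4] [ 93 100 100] [97 77 67]
```

The side picture settles it: the real fingertip ends about 15–20 mm above the reported TCP, at v≈245. I'll correct for this and go down further, watching the force.

play_rows(
  rows=[
    [[0,0,0,0.002,0],[0,0,0,0.004,0],[0,0,0,0.006,0],[0,0,0,0.008,0],[0,0,0,0.01,0],[0,0,0,0.012,0],[0,0,0,0.014,0],[0,0,0,0.014,0]],
  ],
)

```text
time_s: 10.8
tcp_pos: [0.4284, 0.2456, -0.0104]
eef_rot: [-180.0, -0.0, 168.3]
contact_force: [0.1, -0.1, -0.1]
gripper_width: 0.0871
gripper_force: 0.0
```

play_rows(
  rows=[
    [[0.15,0,0,0,0],[0.2,0,0,0,0],[0.24,0,0,0,0],[0.27,0,0,0,0],[0.29,0,0,0,0],[0.31,0,0,0,0],[0.31,0,0,0,0],[0.31,0,0,0,0]],
  ],
  squeeze=6,
)

```text
time_s: 11.47
tcp_pos: [0.4286, 0.2457, -0.0101]
eef_rot: [180.0, 0.0, 168.3]
contact_force: [0.9, 0.8, 0.1]
gripper_width: 0.0633
gripper_force: 6.0
```

Gripped (63.3 mm, 6 N), but probably only near the top rim. I'll open slightly, go deeper until close to the desk, and regrip.

play_rows(
  rows=[
    [[0.2,0,0,0,0],[0.2,0,0,0,0],[0.2,0,0,0.002,0],[0.2,0,0,0.004,0],[0.2,0,0,0.006,0],[0.2,0,0,0.008,0],[0.2,0,0,0.01,0],[0.2,0,0,0.01,0]],
  ],
)

```text
time_s: 12.13
tcp_pos: [0.4284, 0.2455, -0.0154]
eef_rot: [-180.0, -0.0, 168.3]
contact_force: [-0.9, -0.4, 0.2]
gripper_width: 0.0701
gripper_force: 0.0
```

```bash
python3 loc.py
```

```text
side blue 66 [250.3 241.7] [239 234] [267 246]
side yel 26 [234.8 237. ] [232 235] [237 239]
scene blue 49 [281.6 226.3] [272 221] [295 230]
scene yel 18 [269.2 221.5] [267 220] [271 223]
{'time_s': 12.2333, 'tcp_pos': [0.4285, 0.2456, -0.0152], 'gripper_width': 0.0699, 'gripper_force': 0.0, 'contact_force': [-0.0694, -0.103, 0.4898], 'joint_torque': [-0.0037, -43.7503, 17.643, 4.149, -0.06, -0.0]}
```

play_rows(
  rows=[
    [[0.2,0,0,0.001,0],[0.2,0,0,0.002,0],[0.2,0,0,0.003,0],[0.2,0,0,0.004,0],[0.2,0,0,0.005,0],[0.2,0,0,0.006,0],[0.2,0,0,0.006,0],[0.2,0,0,0.006,0]],
  ],
)

```text
time_s: 12.9
tcp_pos: [0.4285, 0.2457, -0.0182]
eef_rot: [-180.0, -0.0, 168.3]
contact_force: [0.1, -1.0, -0.5]
gripper_width: 0.0701
gripper_force: 0.0
```

play_rows(
  rows=[
    [[0.2,0,0,0.001,0],[0.2,0,0,0.002,0],[0.2,0,0,0.003,0],[0.2,0,0,0.004,0],[0.2,0,0,0.004,0],[0.2,0,0,0.004,0],[0.2,0,0,0.004,0],[0.2,0,0,0.004,0]],
  ],
)

```text
time_s: 13.57
tcp_pos: [0.4285, 0.2457, -0.0202]
eef_rot: [180.0, 0.0, 168.3]
contact_force: [-0.3, 0.1, -1.0]
gripper_width: 0.0703
gripper_force: 0.0
```

play_rows(
  rows=[
    [[0.2,0,0,0.001,0],[0.2,0,0,0.002,0],[0.2,0,0,0.003,0],[0.2,0,0,0.004,0],[0.2,0,0,0.005,0],[0.2,0,0,0.006,0],[0.2,0,0,0.006,0],[0.2,0,0,0.006,0]],
  ],
)

```text
time_s: 14.23
tcp_pos: [0.4285, 0.2456, -0.0232]
eef_rot: [-180.0, -0.0, 168.3]
contact_force: [-0.8, -0.7, -0.2]
gripper_width: 0.0705
gripper_force: 0.0
```

play_rows(
  rows=[
    [[0.2,0,0,-0.004,0],[0.2,0,0,-0.007,0],[0.24,0,0,-0.007,0],[0.27,0,0,-0.007,0],[0.29,0,0,-0.007,0],[0.31,0,0,-0.007,0],[0.31,0,0,-0.007,0],[0.31,0,0,-0.007,0]],
  ],
  squeeze=6,
)

```text
time_s: 14.9
tcp_pos: [0.4286, 0.2457, -0.0195]
eef_rot: [180.0, 0.0, 168.3]
contact_force: [-0.6, -0.0, 2.8]
gripper_width: 0.0638
gripper_force: 6.0
```

```bash
python3 rel.py .4285 .2456 .11 78.3
```

```text
14.9 [ 0.4286  0.2457 -0.0195] tooly 78.33 w 0.0638 F [-0.6 -0.   2.8] 6.000128835439682 shares [ 1.000e-04 -2.000e-04 -2.591e-01] turn 0.0004 q6 [  53.   19.  -37.    0.  -34. -154.]
```

Contact with the dish is good (63.8 mm, 6 N). Lift.

play_rows(
  rows=[
    [[0.31,0,0,-0.01,0],[0.31,0,0,-0.03,0],[0.31,0,0,-0.06,0],[0.31,0,0,-0.1,0],[0.31,0,0,-0.14,0],[0.31,0,0,-0.18,0],[0.31,0,0,-0.21,0],[0.31,0,0,-0.23,0]],
  ],
)

```text
time_s: 15.57
tcp_pos: [0.4288, 0.246, 0.0972]
eef_rot: [179.9, 0.1, 168.3]
contact_force: [-0.3, -1.6, -0.5]
gripper_width: 0.0636
gripper_force: 6.0
```

```bash
python3 rel.py .5288 .0059 .0955 110.33; python3 wr.py w8 >/dev/null; python3 - <<'E'
from plant import r
import cv2
cv2.imwrite("pics/side8.png",r.capture("side")[:,:,::-1])
E
cat > w8f.py <<'E'
from wfit import *
c=W(json.load(open(f"pics/{n}.json"))); h=cv2.cvtColor(cv2.imread(f"pics/{n}.png"),cv2.COLOR_BGR2HSV)
ye=cv2.inRange(h,(20,110,80),(36,255,255)); N,l,st,ce=cv2.connectedComponentsWithStats(ye)
s=r.get_state(); T=s["tcp_pos"]; R=Rot.from_euler('xyz',s["eef_rot"],degrees=True).as_matrix(); ty=np.degrees(np.arctan2(R[1,1],R[0,1]))
for i in range(1,N):
    if st[i,4]>60:
        for zz in (.0195,):
            p=c.onz(ce[i],T[2]+zz+.005)[0]; d=p-T; print(st[i],ce[i],"r",np.linalg.norm(d[:2]).round(4),"dish yaw rel to tool y",(np.degrees(np.arctan2(-d[1],-d[0]))-ty).round(2))
E
python3 w8f.py w8
```

```text
15.5667 [0.4288 0.246  0.0972] tooly 78.33 w 0.0636 F [-0.3 -1.6 -0.5] 6.000008471310139 shares [-0.2929 -0.4298  0.0029] turn -0.3723 q6 [  53.    9.  -30.    0.  -51. -154.]
[323 161  25  29 544] [335.06433824 174.9375    ] r 0.0384 dish yaw rel to tool y -100.13
[173 245  24  57 572] [181.79370629 272.58566434] r 0.077 dish yaw rel to tool y 11.88
[442 245  24  57 562] [456.10498221 272.82740214] r 0.075 dish yaw rel to tool y -192.31
[ 236  308  358   19 3217] [434.93783028 319.08019894] r 0.0789 dish yaw rel to tool y -214.87
```

play_rows(
  rows=[
    [[0.31,-0.01,-0.015,0,-0.03],[0.31,-0.03,-0.045,0,-0.075],[0.31,-0.06,-0.09,0,-0.125],[0.31,-0.1,-0.145,0,-0.175],[0.31,-0.14,-0.205,0,-0.225],[0.31,-0.18,-0.265,0,-0.275],[0.31,-0.22,-0.322,0,-0.325],[0.31,-0.25,-0.366,0,-0.372]],
  ],
)

```text
time_s: 16.33
tcp_pos: [0.5136, 0.0387, 0.0939]
eef_rot: [-180.0, -0.1, -159.5]
contact_force: [0.8, 0.9, -1.2]
gripper_width: 0.0638
gripper_force: 6.0
```

play_rows(
  rows=[
    [[0.31,0,0,0,0],[0.31,0,0,0,0],[0.31,0,0,0,0],[0.31,0,0,0,0],[0.31,0,0,0,0],[0.31,0,0,0,0],[0.31,0,0,0,0],[0.31,0,0,0,0]],
  ],
)

```text
time_s: 17.0
tcp_pos: [0.5139, 0.0417, 0.0954]
eef_rot: [180.0, 0.0, -159.7]
contact_force: [0.1, 0.2, -0.8]
gripper_width: 0.0634
gripper_force: 6.0
```

```bash
python3 rel.py .5288 .0059 .08 110.33
```

```text
17.0 [0.5139 0.0417 0.0954] tooly 110.35 w 0.0634 F [ 0.1  0.2 -0.8] 5.999947227537632 shares [-0.0031 -0.0775  0.0308] turn 0.0002 q6 [ 26.  11. -28.  -0. -51. -96.]
```

play_rows(
  rows=[
    [[0.31,0,-0.015,0,0],[0.31,-0.001,-0.04,0,0],[0.31,-0.002,-0.065,0.005,0],[0.31,-0.003,-0.077,0.012,0],[0.31,-0.003,-0.077,0.022,0],[0.31,-0.003,-0.077,0.031,0],[0.31,-0.003,-0.077,0.031,0],[0.31,-0.003,-0.077,0.031,0]],
  ],
)

```text
time_s: 17.67
tcp_pos: [0.5282, 0.0057, 0.0793]
eef_rot: [180.0, -0.1, -159.7]
contact_force: [-0.2, -0.7, -1.3]
gripper_width: 0.0636
gripper_force: 6.0
```

```bash
python3 rel.py .5288 .0059 .0404 110.33; python3 wr.py w9 >/dev/null; python3 w8f.py w9 | head -2
```

```text
17.6667 [0.5282 0.0057 0.0793] tooly 110.31 w 0.0636 F [-0.2 -0.7 -1.3] 6.00001897662878 shares [-0.0012 -0.0001  0.0779] turn -0.0002 q6 [ 22.  13. -27.  -0. -50. -92.]
[323 162  24  28 474] [334.88396624 175.32067511] r 0.0388 dish yaw rel to tool y -99.97
[172 245  24  56 518] [182.15444015 272.16602317] r 0.0763 dish yaw rel to tool y 11.2
```

play_rows(
  rows=[
    [[0.31,0,0,0.012,0],[0.31,0,0,0.025,0],[0.31,0,0,0.038,0],[0.31,0,0,0.044,0],[0.31,0,0,0.048,0],[0.31,0,0,0.052,0],[0.31,0,0,0.056,0],[0.31,0,0,0.056,0]],
  ],
)

```text
time_s: 18.38
tcp_pos: [0.5282, 0.0054, 0.0514]
eef_rot: [180.0, -0.1, -159.7]
contact_force: [-0.9, -0.6, -0.7]
gripper_width: 0.0638
gripper_force: 6.0
```

play_rows(
  rows=[
    [[0.31,0,0,0.003,0],[0.31,0,0,0.006,0],[0.31,0,0,0.009,0],[0.31,0,0,0.012,0],[0.31,0,0,0.015,0],[0.31,0,0,0.017,0],[0.31,0,0,0.017,0],[0.31,0,0,0.017,0]],
  ],
)

```text
time_s: 19.05
tcp_pos: [0.5289, 0.0056, 0.0433]
eef_rot: [-180.0, 0.0, -159.7]
contact_force: [-0.5, -0.7, -0.5]
gripper_width: 0.0638
gripper_force: 6.0
```

```bash
python3 rel.py .5288 .0059 .0404 110.33; python3 wr.py w10 >/dev/null; python3 w8f.py w10 | head -2
```

```text
19.05 [0.5289 0.0056 0.0433] tooly 110.31 w 0.0638 F [-0.5 -0.7 -0.5] 6.000078544020653 shares [0.     0.0006 0.0059] turn -0.0003 q6 [ 22.  16. -29.   0. -45. -92.]
[324 166  20  23 337] [333.94658754 176.78931751] r 0.0377 dish yaw rel to tool y -99.59
[172 245  24  56 533] [181.62664165 272.0619137 ] r 0.0768 dish yaw rel to tool y 11.43
```

play_rows(
  rows=[
    [[0.31,0,0,0.002,0],[0.31,0,0,0.004,0],[0.31,0,0,0.005,0],[0.31,0,0,0.006,0],[0.31,0,0,0.007,0],[0.31,0,0,0.008,0],[0.31,0,0,0.008,0],[0.31,0,0,0.008,0]],
  ],
)

```text
time_s: 19.77
tcp_pos: [0.529, 0.0057, 0.0395]
eef_rot: [180.0, 0.0, -159.7]
contact_force: [0.3, 1.1, 0.3]
gripper_width: 0.064
gripper_force: 6.0
```

```bash
python3 wr.py w11 >/dev/null; python3 w8f.py w11 | head -2; python3 - <<'E'
from h import *
s=r.capture("side")[:,:,::-1]; c=r.capture("scene")[:,:,::-1]; w=cv2.imread("pics/w11.png")
o=np.hstack([cv2.resize(s[190:310,310:420],(440,480),interpolation=cv2.INTER_CUBIC),cv2.resize(w[90:270,250:390],(350,450),interpolation=cv2.INTER_CUBIC)[:480] if 0 else np.vstack([cv2.resize(w[90:270,250:390],(350,450),interpolation=cv2.INTER_CUBIC),np.zeros((30,350,3),np.uint8)])])
cv2.imwrite("pics/c11.png",o); print(o.shape)
E
```

```text
[325 170  18  19 254] [334.1023622  178.60629921] r 0.0368 dish yaw rel to tool y -99.99
[173 245  24  56 506] [181.61264822 271.64822134] r 0.0767 dish yaw rel to tool y 11.25
(480, 790, 3)
```

```bash
cat > tilt.py <<'E'
from wfit import *
# predicted tab centroid vs tilt about tool y through dish height hm; tool frame: x toward downhill, y, z down
m=json.load(open(f"pics/{n}.json")); c=W(m); s=r.get_state(); T=s["tcp_pos"]; R=Rot.from_euler('xyz',s["eef_rot"],degrees=True).as_matrix()
b=np.radians(10.0)
ry=R[:,1]; rx=R[:,0]; up=np.array([0,0,1.])
hm=.012
for t in (0,10,15,20,25,30,35):
    Rt=Rot.from_rotvec(np.radians(t)*np.cross(rx,-up)).as_matrix() # rotate downhill(rx) toward down
    out=[]
    for rr,z in ((.044,.008),(.044,.001),(.038,.007)):
        ax=rx*np.cos(b)*rr; 
        sgn=np.array([0,0,0.])
        p=(rx*np.cos(b)-0*ry)*rr + S*ry*np.sin(b)*rr + up*(z-hm) if False else (rx*np.cos(b)+ry*np.sin(b))*rr+up*(z-hm)
        q=T+up*(.0195+hm)+Rt@p; out.append(c.proj(q)[0].round(1).tolist())
    print(t,out)
E
python3 tilt.py w9; echo; python3 tilt.py w11; python3 w8f.py w9|head -1;python3 w8f.py w11|head -1
```

```text
0 [[333.1, 155.4], [332.6, 153.9], [331.2, 164.9]]
10 [[332.6, 156.0], [332.1, 156.4], [330.8, 165.6]]
15 [[332.3, 157.0], [331.9, 158.3], [330.6, 166.5]]
20 [[332.1, 158.5], [331.7, 160.7], [330.4, 167.9]]
25 [[331.9, 160.5], [331.5, 163.5], [330.3, 169.7]]
30 [[331.7, 162.9], [331.3, 166.6], [330.1, 171.8]]
35 [[331.5, 165.6], [331.1, 170.0], [330.0, 174.2]]

0 [[337.2, 165.3], [336.4, 163.0], [334.7, 177.0]]
10 [[336.3, 165.5], [335.6, 165.6], [334.1, 177.2]]
15 [[335.9, 166.6], [335.3, 167.8], [333.8, 178.2]]
20 [[335.6, 168.2], [334.9, 170.5], [333.5, 179.7]]
25 [[335.2, 170.4], [334.6, 173.6], [333.3, 181.6]]
30 [[334.9, 173.1], [334.3, 177.1], [333.0, 183.9]]
35 [[334.6, 176.2], [334.0, 181.0], [332.8, 186.7]]
[323 162  24  28 474] [334.88396624 175.32067511] r 0.032 dish yaw rel to tool y -106.35
[325 170  18  19 254] [334.1023622  178.60629921] r 0.0368 dish yaw rel to tool y -100.02
```

play_rows(
  rows=[
    [[0.31,0,0,0.001,0],[0.31,0,0,0.002,0],[0.31,0,0,0.003,0],[0.31,0,0,0.004,0],[0.31,0,0,0.004,0],[0.31,0,0,0.004,0],[0.31,0,0,0.004,0],[0.31,0,0,0.004,0]],
  ],
)

```text
time_s: 20.58
tcp_pos: [0.5292, 0.0058, 0.0383]
eef_rot: [-180.0, 0.1, -159.7]
contact_force: [-2.4, 1.6, 9.5]
gripper_width: 0.0634
gripper_force: 7.7
```

```bash
python3 wr.py w12 >/dev/null; python3 w8f.py w12 | head -1; python3 rel.py .5288 .0059 .0404 110.33
```

```text
[325 169  18  20 255] [334.17647059 178.56470588] r 0.0369 dish yaw rel to tool y -100.03
20.6333 [0.5293 0.0058 0.0383] tooly 110.33 w 0.0635 F [-3.   1.4 10.8] 7.725451304577291 shares [ 0.0008  0.0005 -0.0041] turn 0.0 q6 [ 22.  17. -30.   0. -44. -92.]
```

play_rows(
  rows=[
    [[0.31,0,0,-0.002,0],[0.31,0,0,-0.002,0],[0.31,0.001,0,-0.0014,0],[0.31,0.002,0,-0.0008,0],[0.31,0.003,0,-0.0003,0],[0.31,0.004,0,0.0003,0],[0.31,0.004,0,0.0003,0],[0.31,0.004,0,0.0003,0]],
  ],
)

```text
time_s: 21.3
tcp_pos: [0.5287, 0.0058, 0.0381]
eef_rot: [-180.0, 0.2, -159.7]
contact_force: [2.1, 3.4, 6.4]
gripper_width: 0.064
gripper_force: 7.2
```

```bash
python3 wr.py w13 >/dev/null; python3 w8f.py w13 | head -1; python3 rel.py .5288 .0059 .0404 110.33
```

```text
[324 170  19  19 266] [333.65789474 178.93609023] r 0.0367 dish yaw rel to tool y -99.67
21.35 [0.5288 0.0058 0.0381] tooly 110.35 w 0.0639 F [1.6 4.1 5.5] 7.191801310982555 shares [-0.0002  0.0002 -0.0046] turn 0.0002 q6 [ 22.  16. -30.   0. -44. -92.]
```

The dish is flat and came up against the pins (the slide was blocked, and the force rose up the slope). Unload and release.

play_rows(
  rows=[
    [[0.31,-0.002,0,-0.001,0],[0.31,-0.002,0,-0.001,0],[0.25,-0.002,0,-0.001,0],[0.22,-0.002,0,-0.001,0],[0.18,-0.002,0,-0.001,0],[0.15,-0.002,0,-0.001,0],[0.15,-0.002,0,-0.001,0],[0.15,-0.002,0,-0.004,0]],
  ],
)

```text
time_s: 22.02
tcp_pos: [0.527, 0.0049, 0.0386]
eef_rot: [180.0, -0.1, -159.7]
contact_force: [0.3, 0.1, 0.0]
gripper_width: 0.0747
gripper_force: 0.0
```

play_rows(
  rows=[
    [[0.15,0,0,-0.01,0],[0.15,0,0,-0.03,0],[0.15,0,0,-0.07,0],[0.15,0,0,-0.12,0],[0.15,0,0,-0.16,0],[0.15,0,0,-0.19,0],[0.15,0,0,-0.2,0],[0.15,0,0,-0.2,0]],
  ],
)

```text
time_s: 22.68
tcp_pos: [0.5288, 0.0055, 0.1413]
eef_rot: [-180.0, 0.2, -159.7]
contact_force: [-0.1, 0.8, -0.4]
gripper_width: 0.0748
gripper_force: 0.0
```

```bash
python3 rel.py .592 .029 .14 110.33; python3 wr.py w14 >/dev/null; cat > chk.py <<'E'
from wfit import *
c=W(json.load(open(f"pics/{n}.json"))); h=cv2.cvtColor(cv2.imread(f"pics/{n}.png"),cv2.COLOR_BGR2HSV)
T=stageT(.532,.0071,20.33)
def blobs(lo,hi,mn):
    N,l,st,ce=cv2.connectedComponentsWithStats(cv2.inRange(h,lo,hi)); return [(st[i].tolist(),ce[i].round(1)) for i in range(1,N) if st[i,4]>mn]
def onplate(uv,z):
    o=least_squares(lambda q:c.proj(tp(T,[q[0],q[1],z]))[0]-uv,[0,0]); return (o.x*1e3).round(1)
for nm,lo,hi,z in (("yel",(20,110,80),(36,255,255),.006),("red",(0,130,80),(8,255,255),0),("red2",(172,130,80),(180,255,255),0),("blue",(100,90,30),(128,255,255),.004)):
    for st,ce in blobs(lo,hi,30):
        q=onplate(ce,z)
        if np.abs(q).max()<110: print(nm,st,ce,q,np.degrees(np.arctan2(-q[1],-q[0])).round(2))
E
python3 chk.py w14
```

```text
22.6833 [0.5288 0.0055 0.1413] tooly 110.31 w 0.0748 F [-0.1  0.8 -0.4] 0.0 shares [-1.348e-01  1.000e-04  3.100e-03] turn -0.0002 q6 [ 22.   9. -23.   0. -58. -92.]
yel [324, 147, 10, 10, 79] [328.4 151.5] [-40.2   6.6] -9.32
yel [260, 307, 351, 20, 2978] [456.1 318.5] [ 95.  102.7] -132.77
red [326, 137, 12, 11, 103] [331.3 141.9] [-51.7   9.4] -10.3
blue [285, 212, 70, 24, 176] [318.9 228.5] [25.3 -1.4] 176.83
blue [447, 228, 16, 27, 150] [453.6 239.6] [ 34.6 107. ] -107.92
```

The tab angle (9.3–10°) agrees with the mark (10.3–11°). Next, the clamp knob.

```bash
python3 rel.py .577 .0237 .14 110.33;python3 - <<'E'
from wfit import *
c=W(json.load(open("pics/w2.json")))
T=stageT(.532,.0071,20.33)
for k in (.068,.0705,.073): print(k,tp(T,[k,0,.025]).round(4),c.proj(tp(T,[k,0,.036])))
E
```

```text
22.7333 [0.528  0.0054 0.1399] tooly 110.29 w 0.0745 F [ 0.1 -0.3 -0.8] 0.0 shares [-1.047e-01  3.000e-04 -1.000e-04] turn -0.0004 q6 [ 22.  10. -23.  -0. -57. -92.]Traceback (most recent call last):
  File "<stdin>", line 1, in <module>
  File "wfit.py", line 2, in <module>
    n=sys.argv[1]
      ~~~~~~~~^^^
IndexError: list index out of range
```

play_rows(
  rows=[
    [[0,-0.02,0,0,0],[0,-0.06,0,0,0],[0,-0.095,0,0,0],[0,-0.105,0,0.01,0],[0,-0.105,0,0.04,0],[0,-0.105,0,0.07,0],[0,-0.105,0,0.08,0],[0,-0.105,0,0.08,0]],
  ],
)

```text
time_s: 23.4
tcp_pos: [0.5754, 0.023, 0.0966]
eef_rot: [180.0, -0.3, -159.7]
contact_force: [-0.9, 0.5, -0.2]
gripper_width: 0.0875
gripper_force: 0.0
```

```bash
python3 rel.py .577 .0237 .0865 110.33
```

```text
23.4 [0.5754 0.023  0.0966] tooly 110.29 w 0.0875 F [-0.9  0.5 -0.2] 0.0 shares [-0.0036  0.0003  0.0203] turn -0.0005 q6 [ 22.  17. -20.  -0. -54. -91.]
```

play_rows(
  rows=[
    [[0,0,0,0.01,0],[0,0,0,0.02,0],[0,0,0,0.027,0],[0.4,0,0,0.027,0],[0.6,0,0,0.027,0],[0.8,0,0,0.027,0],[0.85,0,0,0.027,0],[0.85,0,0,0.027,0]],
  ],
  squeeze=10,
)

```text
time_s: 24.07
tcp_pos: [0.5772, 0.0235, 0.086]
eef_rot: [-180.0, 0.0, -159.7]
contact_force: [0.2, 0.6, -0.3]
gripper_width: 0.0598
gripper_force: 0.0
```

play_rows(
  rows=[
    [[0.85,0,0,0,0],[0.85,0,0,0,0],[0.85,0,0,0,0],[0.85,0,0,0,0],[0.85,0,0,0,0],[0.85,0,0,0,0],[0.85,0,0,0,0],[0.85,0,0,0,0]],
  ],
  squeeze=10,
)

```text
time_s: 24.73
tcp_pos: [0.5768, 0.024, 0.0857]
eef_rot: [180.0, 0.0, -159.7]
contact_force: [-2.4, 4.2, 1.5]
gripper_width: 0.0198
gripper_force: 10.0
```

play_rows(
  rows=[
    [[0.85,0.004,0,0.0023,0],[0.85,0.01,0,0.0058,0],[0.85,0.017,0,0.0098,0],[0.85,0.024,0,0.0139,0],[0.85,0.031,0,0.0179,0],[0.85,0.037,0,0.0214,0],[0.85,0.041,0,0.0237,0],[0.85,0.041,0,0.0237,0]],
  ],
)

```text
time_s: 25.4
tcp_pos: [0.5575, 0.017, 0.0738]
eef_rot: [180.0, 0.0, -159.7]
contact_force: [-1.6, 5.2, 1.1]
gripper_width: 0.0196
gripper_force: 10.0
```

play_rows(
  rows=[
    [[0.85,0.002,0,0.0012,0],[0.85,0.002,0,0.0012,0],[0.85,0.004,0,0.0023,0],[0.85,0.004,0,0.0023,0],[0.85,0.005,0,0.0029,0],[0.85,0.005,0,0.0029,0],[0.85,0.006,0,0.0035,0],[0.85,0.006,0,0.0035,0]],
  ],
)

```text
time_s: 26.07
tcp_pos: [0.5554, 0.0162, 0.0725]
eef_rot: [180.0, 0.1, -159.7]
contact_force: [-1.8, 6.8, 3.1]
gripper_width: 0.0195
gripper_force: 10.0
```

```bash
python3 rel.py .577 .0237 .0865 110.33
```

```text
26.0667 [0.5554 0.0162 0.0725] tooly 110.32 w 0.0195 F [-1.8  6.8  3.1] 10.001205950975418 shares [-0.0457 -0.0009 -0.0279] turn -0.0001 q6 [ 22.  16. -24.  -0. -50. -91.]
```

play_rows(
  rows=[
    [[0.85,0.002,0,0.0012,0],[0.85,0.002,0,0.0012,0],[0.85,0.004,0,0.0023,0],[0.85,0.004,0,0.0023,0],[0.85,0.006,0,0.0035,0],[0.85,0.006,0,0.0035,0],[0.85,0.007,0,0.004,0],[0.85,0.007,0,0.004,0]],
  ],
  squeeze=15,
)

```text
time_s: 26.73
tcp_pos: [0.5556, 0.0162, 0.0724]
eef_rot: [-180.0, 0.5, -159.6]
contact_force: [0.5, 8.0, 10.3]
gripper_width: 0.0194
gripper_force: 15.0
```

```bash
python3 rel.py .577 .0237 .0865 110.33
```

```text
26.7333 [0.5556 0.0162 0.0724] tooly 110.39 w 0.0194 F [ 0.5  8.  10.3] 15.002608895301819 shares [-0.0457 -0.0009 -0.0278] turn 0.0007 q6 [ 22.  16. -25.   0. -49. -92.]
```

End stop reached (motion blocked after ~26 mm, force rising). Unload, open, lift away.

play_rows(
  rows=[
    [[0.85,-0.005,0,-0.003,0],[0.85,-0.005,0,-0.003,0],[0.7,-0.005,0,-0.003,0],[0.5,-0.005,0,-0.003,0],[0.5,-0.005,0,-0.003,0],[0.5,-0.005,0,-0.003,0],[0.5,-0.005,0,-0.003,0],[0.5,-0.005,0,-0.003,0]],
  ],
)

```text
time_s: 27.4
tcp_pos: [0.5539, 0.0147, 0.0714]
eef_rot: [-180.0, -0.0, -159.7]
contact_force: [-1.0, 0.0, 0.6]
gripper_width: 0.0436
gripper_force: 0.0
```

play_rows(
  rows=[
    [[0.5,0,0,-0.01,0],[0.5,0,0,-0.03,0],[0.5,0,0,-0.07,0],[0.5,0,0,-0.13,0],[0.5,-0.02,0,-0.19,0],[0.5,-0.06,0,-0.23,0],[0.5,-0.09,0,-0.25,0],[0.5,-0.09,0,-0.25,0]],
  ],
)

```text
time_s: 28.07
tcp_pos: [0.5999, 0.0315, 0.2007]
eef_rot: [-179.9, 0.4, -159.7]
contact_force: [1.7, 1.2, -0.3]
gripper_width: 0.0439
gripper_force: 0.0
```

play_rows(
  rows=[
    [[0.5,0,0,0,0],[0.5,0,0,0,0],[0.5,0,0,0,0],[0.5,0,0,0,0],[0.5,0,0,0,0],[0.5,0,0,0,0],[0.5,0,0,0,0],[0.5,0,0,0,0]],
  ],
)

```text
time_s: 28.73
tcp_pos: [0.5961, 0.0305, 0.1965]
eef_rot: [-180.0, -0.0, -159.7]
contact_force: [0.7, -0.3, -0.7]
gripper_width: 0.0437
gripper_force: 0.0
```

```bash
python3 rel.py .577 .0237 .0865 110.33; python3 wr.py w20 >/dev/null; python3 chk.py w20; python3 - <<'E'
from h import *
w=cv2.imread("pics/w20.png"); s=r.capture("side")[:,:,::-1]; s2=r.capture("scene")[:,:,::-1]
cv2.imwrite("pics/side20.png",s); cv2.imwrite("pics/scene20.png",s2)
a=cv2.resize(w[50:250,240:400],(440,550),interpolation=cv2.INTER_CUBIC); b=cv2.resize(s[195:315,315:425],(350,382),interpolation=cv2.INTER_CUBIC); d=cv2.resize(s2[200:295,325:420],(168,168))
o=np.zeros((550,790,3),np.uint8); o[:,:440]=a; o[:382,440:]=b; o[382:,440:608]=d; cv2.imwrite("pics/c20.png",o)
E
```

```text
28.7333 [0.5961 0.0305 0.1965] tooly 110.3 w 0.0437 F [ 0.7 -0.3 -0.7] 0.0 shares [0.0406 0.0006 0.2201] turn -0.0004 q6 [ 22.  13. -10.   0. -67. -91.]
red [325, 60, 11, 8, 57] [330.2  63.3] [-52.8   9.7] -10.41
blue [287, 108, 22, 31, 127] [297.6 126.6] [ 18.8 -20.9] 131.97
blue [332, 109, 22, 29, 116] [342.8 126.5] [18.6 20.4] -132.36
```

View pics/c20.png

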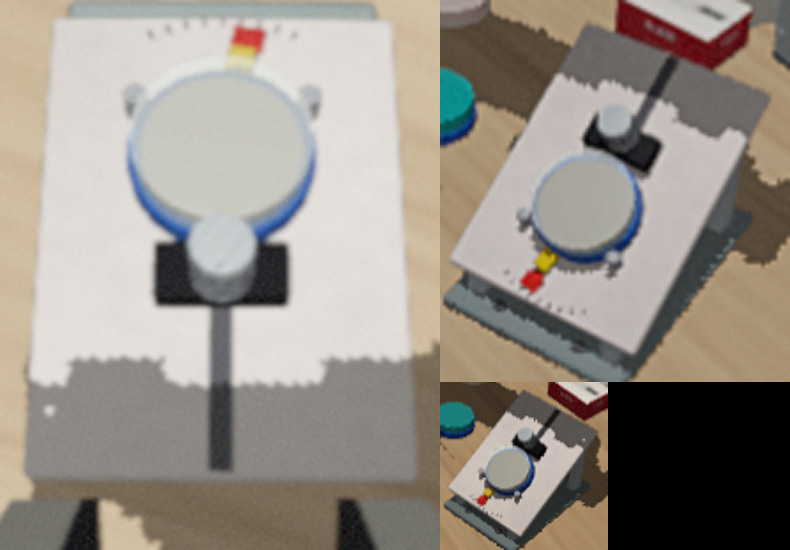

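Final view: dish lies flat against both pins, yellow tab (crop 243,55) in line with the red mark (249,38), clamp face right at the dish. Turquoise and pink are still in their places. I'll check the clamp position numerically, and that nothing else moved.

```bash
cat > kn.py <<'E'
from wfit import *
c=W(json.load(open("pics/w20.json"))); T=stageT(.532,.0071,20.33)
print("knob x",least_squares(lambda q:c.proj(tp(T,[q[0],q[1],.036]))[0]-(320.7,139.1),[.05,0]).x, "seat->foot pins",c.proj(tp(T,np.array([[-21,30,13],[-21,-30,13]])/1e3)).round(1).tolist())
s=Cam("side")
print("side knob x",least_squares(lambda q:s.proj(tp(T,[q[0],q[1],.036]))[0]-(315+612/350*55*2/1-0 if 0 else 315+(617-440)*110/350,195+122*120/382),[.05,0]).x)
d=cv2.absdiff(cv2.imread("pics/side0.png"),cv2.imread("pics/side20.png")).max(2)
for n,(x,y) in {"pink":(318,193),"beaker":(242,180),"orange":(277,175),"turq":(312,228)}.items(): print(n,"diff mean",d[y-16:y+16,x-16:x+16].mean().round(1))
E
python3 kn.py w20
```

```text
knob x [ 4.62234754e-02 -1.34477632e-07] seat->foot pins [[352.9, 83.3], [288.1, 83.3]]
side knob x [ 0.04399303 -0.00375664]
pink diff mean 19.5
beaker diff mean 2.2
orange diff mean 2.5
turq diff mean 21.4
```

```bash
python3 - <<'E'
from h import *
for f in ("side0","side20"):
    h=cv2.cvtColor(cv2.imread(f"pics/{f}.png"),cv2.COLOR_BGR2HSV)
    a=np.argwhere(cv2.inRange(h,(85,100,50),(100,255,255))[205:250,290:335]); g=np.argwhere(((h[...,1]<60)&(h[...,2]>110))[180:206,303:334]); print(f,"turq",a.mean(0).round(1),"pink",g.mean(0).round(1),len(g))
print(r.close_job())
E
```

```text
side0 turq [21.6 21.3] pink [12.5 15. ] 359
side20 turq [21.2 21.3] pink [12.4 15. ] 358
the job is handed in; nothing more can be done
None
```

The job is handed in after about 29 s of robot time: the dish is flat on the stand against both pins with its tab within about 1° of the red mark, the clamp is slid down to its end stop and released, and before and after pictures show the pink and turquoise dishes, the beaker and the orange dish unmoved.

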